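# Invert the beaker onto the tilting drying peg

### The job

Put the blue beaker to drain: while the orange peg of the drying stand is still tipped down, slide the beaker mouth first onto it, fully home against the black flange. Then swing the peg fully upright by its red-knobbed lever alone, without touching the beaker again once the peg begins to rise, so that the beaker ends standing upside down on the peg. Leave the tip box, the dishes and the jar where they are.

Things in the scene. Friction and masses are not known exactly. Their poses are not given: they have to be found in the camera images.
- beaker: Blue plastic beaker, a plain round tube closed at one end: outside diameter 50 mm, length 100 mm, wall 3 mm (bore 44 mm), inside depth 95 mm, 50 to 100 g. Starts lying on its side on the grey rest, its axis level and 44 mm above the work surface. Origin at its middle, on its axis; own +y axis points along its axis towards the open mouth.
- beaker_mouth (a point): Centre of the beaker's open rim plane, 50 mm from its origin.
- beaker_bottom (a point): Centre of the outer face of the beaker's closed end, 50 mm from its origin on the other side.
- rest: Fixed grey rest, 80 mm (x) by 125 mm (y) foot, 8 mm thick, with a 90 mm long V of two slats along its y that carries the beaker; the slats reach 23 mm to either side of the V's middle and at most 29 mm height. Origin at the centre of its underside. It may be at the left or the right; the beaker's mouth looks roughly to the robot's left (rest's +y).
- stand: Fixed white and aluminium drying stand, foot 90 mm (x) by 255 mm (y from -215 to +40), 12 mm thick. The peg's hinge is at x 0, y 0, height 60 mm, its axis along the stand's x, between two cheeks at x +-40 mm, 72 mm high. A V cradle runs along y from -205 to -45, at x 0. Origin on the work surface straight below the hinge.
- cradle (a point): On the axis line of a beaker lying in the stand's V cradle: x 0, y -150 mm, height 60 mm in the stand's frame, in line with the tipped-down peg. A beaker whose middle is laid here, mouth towards the stand's +y, just clears the peg's tip (by 22 mm). The two slats reach 23 mm to either side and at most 45 mm height.
- peg_arm (a joint): Hinge of the peg with its flange and lever, one rigid piece: 0 = peg tipped down, level, pointing to the stand's -y along the cradle, lever straight up; 1.57 = peg upright, lever level and pointing to the stand's +y (end stop). It starts within 0.04 of 0. Stiff (about 0.16 N m): it stays where it is left.
- peg_seat (a point): On the peg's axis, in the face of the round black flange (diameter 64 mm) against which the beaker's rim comes home; 23 mm from the hinge. When the beaker is home its mouth centre is here.
- peg_tip (a point): Tip of the orange peg, 55 mm from the flange face: 33 to 35 mm diameter, its last 15 mm tapering to 14 mm at the tip; at its foot a 40 mm diameter collar, 8 mm long with a 6 mm lead-in, that centres the beaker.
- lever_knob (a point): Centre of the red ball knob (diameter 26 mm) at the end of the lever, 95 mm from the hinge, on a 10 mm steel bar: straight above the hinge at height 155 mm while the peg is down; 95 mm to the stand's +y of the hinge and 60 mm high when the peg is upright.
- tip_box: Bystander: white and green pipette tip box, 80 x 120 x 52 mm, loose. Origin at the centre of its underside.
- dishes: Bystander: stack of clear culture dishes, diameter 60 mm, 36 mm high, loose. Origin at the centre of its underside.
- jar: Bystander: amber jar with white cap, diameter 52 mm, 70 mm high, loose. Origin at the centre of its underside.

How it is judged:
By the outcome, as a careful person would: the job done as asked, in the order asked, and still so for the second after the job is handed in, with the robot touching nothing.
It also fails if it takes over 70 s, if anything falls off the work surface, if the arm or the gripper's body presses on something with over 40 N, if the wrist force passes 120 N, or if a joint passes its speed limit or range.

### The arm

A 6-joint arm with a two-finger parallel gripper is mounted at the origin on the work surface. World frame = base frame: x ahead of the robot, y to its left, z up, the work surface at z = 0. Lengths are in m, angles in degrees, forces in N, time in s.
With the tool pointing down it reaches from about 0.325 to 0.85 m from the base axis. Payload 15.5 kg.
Tool frame: the origin (TCP) lies at the very end of the fingers, on their centre line; the grasp point (between the pads) lies arm.grip_depth behind it (arm.grip_depth is the distance from the TCP to the grasp point, in m); z points along the fingers, y is the line along which they close (so a half turn about z gives the same grasp; the last joint's range is limited). The gripper opens to 91 mm and grips with 3 to 60 N. Pads are 32 mm wide; open, the fingers measure 118 mm over their backs; the gripper's body (76 mm by 178 mm) begins 60 mm behind the grasp point.
Start: joints at [-82.706, 28.281, 77.091, -0, 74.628, -5.472], TCP at [0.138, -0.61, 0.214] pointing down, gripper open.
Joint ranges: [-166.48, 166.48], [-47.26, 123.95], [12.59, 153.08], [-70.14, 250.14], [6.76, 159.57], [-176.63, 176.63]. Speed limits (degrees/s): [108.29, 108.29, 147.25, 172.46, 172.46, 172.46].

### API

Orientations are given as a 3x3 rotation matrix whose columns are the frame's x, y, z axes.
In Python, from rig import arm gives the robot as it stands. Calls block until the motion is done:
- arm.move_to(position, orientation): joint-space move of the TCP to a pose.
- arm.move_l(position, orientation=None, feed=0.15): straight line of the TCP; orientation=None keeps the orientation; feed is the mean speed in m/s.
- arm.move_joints(angles): joint-space move.
- arm.grip(opening): finger opening in m; the grip force is fixed at half the most; returns when the fingers have stopped.
- arm.sleep(seconds).
- arm.solve_ik(position, orientation): joint angles nearest the present ones, or None.
- arm.snapshot(name): name is "side" or "top" or "wrist"; returns the picture (400x640x3 uint8, red, green, blue); there is no depth.
- arm.get_calibration(name): a dict with "intrinsics" (3x3 intrinsics, pixels), "k1" (the pictures are not rectified: a ray, as slopes to the right and down, at radius r is drawn at 1 + k1 r^2 times it, then the intrinsics apply), "cam_to_world" (4x4, takes a point from camera to world coordinates). Camera axes: x right, y down, z forward; pixel columns grow to the right and rows downward; lengths in m; the calibration is good to about 2 mm. A picture is of the moment at which its call begins: read the wrist's pose just before it. get_calibration takes no time and is no camera call; for the wrist camera it gives the pose at the moment of the call.
A pose or a line that the arm cannot do raises arm.Unreachable and nothing moves.
- arm.sign_off(): hands the job in; it is judged then, once.
Readings, each from a call of its own:
- arm.current_t(): time.
- arm.current_joint_positions(): joint angles.
- arm.current_dq(): joint speeds.
- arm.current_tau(): joint torques, N m.
- arm.current_ee_pos(): TCP position.
- arm.current_tool_rot(): TCP orientation.
- arm.current_force(): force on the tool from outside, world axes, zero at the start.
- arm.current_torque(): the same for the moment, N m.
- arm.current_width(): finger opening in m.
- arm.current_grasp_force(): force on a finger pad.
Only numpy, scipy, OpenCV 4.12 (cv2) and the standard library are available. Lean on these libraries where they do the work, as an engineer would, in place of code of your own. Each camera call takes 0.05 s, during which the arm holds its last target. There are 200 camera calls.

## Working session

There is one attempt and no reset: what is moved stays moved. The work goes in short steps, each a Python script; the robot and the scene stay as the last script left them, time stands still between calls to the robot, and variables do not carry over. Pictures are saved under pics/ and viewed, at most 10 in all, crops included, and the job is handed in when it is done.

```bash
mkdir -p pics; ls
python3 - <<'E'
from rig import arm
import cv2,numpy as np
np.set_printoptions(precision=4,suppress=True)
for n in("side","top"):
    im=arm.snapshot(n); cv2.imwrite(f"pics/{n}0.png",im[:,:,::-1]); c=arm.get_calibration(n); print(n,c)
print(arm.grip_depth,arm.current_t())
E
```

```text
pics
side {'intrinsics': array([[367.4958,   0.    , 319.781 ],
       [  0.    , 367.4958, 199.0279],
       [  0.    ,   0.    ,   1.    ]]), 'k1': 0.009338804933902453, 'cam_to_world': array([[-0.9916, -0.0803,  0.1015,  0.5067],
       [-0.1286,  0.6978, -0.7046,  0.6189],
       [-0.0142, -0.7118, -0.7023,  0.715 ],
       [ 0.    ,  0.    ,  0.    ,  1.    ]])}
top {'intrinsics': array([[369.6289,   0.    , 321.914 ],
       [  0.    , 369.6289, 196.2319],
       [  0.    ,   0.    ,   1.    ]]), 'k1': 0.008383403599181622, 'cam_to_world': array([[ 0.0269, -0.9977,  0.0619,  0.5204],
       [-0.9995, -0.0257,  0.0198,  0.0153],
       [-0.0182, -0.0624, -0.9979,  1.0221],
       [ 0.    ,  0.    ,  0.    ,  1.    ]])}
0.0188 0.1
```

View pics/top0.png

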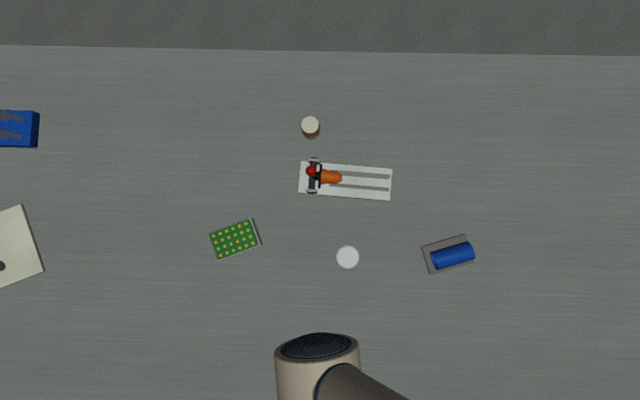

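View pics/side0.png

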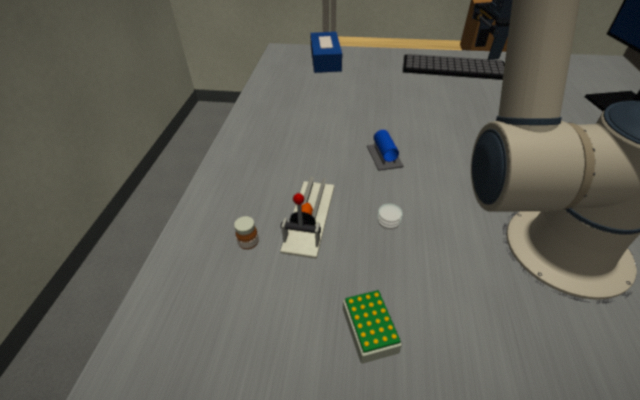

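The top view shows the stand with its knob at (311,171) and the peg pointing right. The beaker is at (453,255) with its mouth to the left, the jar at (310,126), the dishes at (347,257) and the tip box at (235,239). I'll make rough fits, then take closer wrist views.

```bash
cat > h.py <<'E'
from rig import arm
import cv2,numpy as np
np.set_printoptions(precision=4,suppress=True)
def ray(c,uv):
    K=c["intrinsics"]; d=np.array([c["k1"],0,0,0,0.])
    p=cv2.undistortPoints(np.asarray(uv,float).reshape(-1,1,2),K,d)[:,0]
    T=c["cam_to_world"]; return T[:3,3],np.c_[p,np.ones(len(p))]@T[:3,:3].T
def plane(c,uv,z):
    o,r=ray(c,uv); return (o+r*((z-o[2])/r[:,2])[:,None])
def proj(c,P):
    T=np.linalg.inv(c["cam_to_world"]); q=np.atleast_2d(P)@T[:3,:3].T+T[:3,3]
    return cv2.projectPoints(q,np.zeros(3),np.zeros(3),c["intrinsics"],np.array([c["k1"],0,0,0,0.]))[0][:,0]
def tri(a,b):  # two (cal,uv)
    A=np.zeros((3,3));v=np.zeros(3)
    for c,uv in(a,b):
        o,r=ray(c,[uv]); r=r[0]/np.linalg.norm(r[0]); M=np.eye(3)-np.outer(r,r); A+=M; v+=M@o
    return np.linalg.solve(A,v)
def big(m):
    n,l,s,_=cv2.connectedComponentsWithStats(m.astype(np.uint8)); return l==1+np.argmax(s[1:,4])
def uvs(m): y,x=np.nonzero(m); return np.c_[x,y]
def hsv(im): return [a.astype(int) for a in cv2.split(cv2.cvtColor(im,cv2.COLOR_RGB2HSV))]
def down(yaw): # tool z down, tool y along world angle yaw (deg)
    a=np.radians(yaw); y=np.array([np.cos(a),np.sin(a),0]); z=np.array([0,0,-1.]); return np.c_[np.cross(y,z),y,z]
def rect(P): return cv2.minAreaRect(P[:,:2].astype(np.float32))
def snap(n,f):
    c=arm.get_calibration(n); im=arm.snapshot(n); cv2.imwrite(f"pics/{f}.png",im[:,:,::-1]); return c,im
E
python3 - <<'E'
from h import *
c=arm.get_calibration("top"); im=cv2.imread("pics/top0.png")[:,:,::-1].copy()
H,S,V=hsv(im); X,Y=np.meshgrid(range(640),range(400)); roi=(X>290)&(X<400)&(Y>150)&(Y<210)
b=big((H>100)&(H<130)&(S>120)&(X>400)&(X<500)&(Y>220)&(Y<290))
r=rect(plane(c,uvs(b),.05)); print("beaker",r)
w=big(roi&(V>150)&(S<60)); r=rect(plane(c,uvs(w),.012)); print("stand foot",r,w.sum())
o=big(roi&(H>4)&(H<15)&(S>150)); print("peg",rect(plane(c,uvs(o),.07)))
cs=arm.get_calibration("side"); i2=cv2.imread("pics/side0.png")[:,:,::-1].copy()
def red(i,box):
    h,s,v=hsv(i); m=np.zeros(h.shape,bool); x0,x1,y0,y1=box; m[y0:y1,x0:x1]=True
    return uvs(big(m&((h<4)|(h>174))&(s>150)&(v>60))).mean(0)
a,d=red(im,(295,325,155,190)),red(i2,(285,310,185,215)); print(a,d,"knob",tri((c,a),(cs,d)))
print(arm.current_tool_rot(), arm.get_calibration("wrist"),arm.current_ee_pos())
E
```

```text
beaker ((0.4368031620979309, -0.30717843770980835), (0.048272330313920975, 0.11139893531799316), 18.08492088317871)
stand foot ((0.6271361112594604, -0.04844915121793747), (0.2051132768392563, 0.0869644284248352), 86.36719512939453) 1440
peg ((0.6324865221977234, 0.013417589478194714), (0.03646181523799896, 0.0543382465839386), 1.3585542440414429)
[310.7595 170.2658] [298.1034 198.4713] knob [0.6348 0.0605 0.1549]
[[ 0.9753  0.221  -0.0001]
 [ 0.221  -0.9753  0.0011]
 [ 0.0001 -0.0011 -1.    ]] {'intrinsics': array([[331.1199,   0.    , 324.4671],
       [  0.    , 331.1199, 196.534 ],
       [  0.    ,   0.    ,   1.    ]]), 'k1': -0.024767698100200203, 'cam_to_world': array([[ 0.2213, -0.9466, -0.2343,  0.2043],
       [-0.9752, -0.2152, -0.0518, -0.5939],
       [-0.0014,  0.24  , -0.9708,  0.3847],
       [ 0.    ,  0.    ,  0.    ,  1.    ]])} [ 0.1381 -0.6092  0.2134]
```

Run:
```python
from h import *
for a in (176.4,-3.6): print(a,arm.solve_ik([.63,.0,.25],down(a)))
print(arm.solve_ik([.437,-.307,.2],down(198)))
arm.move_to([.437,-.307,.22],down(198)); c1,i1=snap("wrist","w1"); print(arm.current_joint_positions())
arm.move_to([.63,-.02,.27],down(176.4)); c2,i2=snap("wrist","w2"); print(arm.current_joint_positions(),arm.current_t())
np.save("c1.npy",c1,allow_pickle=True);np.save("c2.npy",c2,allow_pickle=True)
cv2.imwrite("pics/w12.png",cv2.resize(np.vstack([i1,i2]),(480,600),interpolation=cv2.INTER_AREA)[:,:,::-1])
```

```text
176.4 None
-3.6 [-5.4285 26.9665 73.513  -0.     79.5206 -1.8285]
[-41.4962  21.8586  90.9754  -0.      67.1661 120.5038]
[-41.5412  20.6163  89.4326  -0.0028  69.9471 120.4674]
[ -7.3488  26.1404  71.8018  -0.0144  82.0801 176.3026] 3.4917
```

View pics/w12.png

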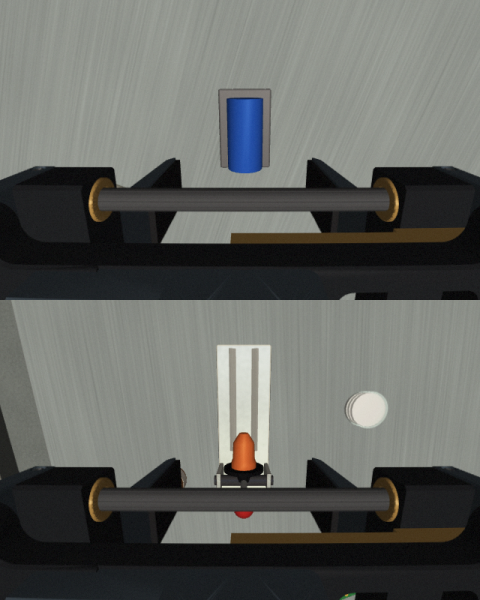

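```bash
cat >> h.py <<'E'
def medial(m,c,z,rows):
    """midpoints of mask per image row -> world plane z"""
    P=[]
    for r in rows:
        x=np.nonzero(m[r])[0]
        if len(x)>3: P.append([(x[0]+x[-1])/2,r])
    return plane(c,P,z)
def line(P):
    vx,vy,x,y=cv2.fitLine(P[:,:2].astype(np.float32),cv2.DIST_HUBER,0,.001,.001).ravel(); s=np.sign(vy)
    return np.array([x,y]),np.array([vx,vy])*s
E
python3 - <<'E'
from h import *
L=lambda n:(np.load(f"c{n}.npy",allow_pickle=True).item(),cv2.imread(f"pics/w{n}.png")[:,:,::-1].copy())
c,im=L(1);H,S,V=hsv(im)
b=big((H>100)&(H<130)&(S>120)); u=uvs(b); print("rows",u[:,1].min(),u[:,1].max(),"cols",u[:,0].min(),u[:,0].max())
r0,r1=u[:,1].min(),u[:,1].max()
p,d=line(medial(b,c,.044,range(r0+12,r1-12))); print("beaker axis",p,d,np.degrees(np.arctan2(-d[0],d[1])))
xm=u[:,0].mean(); mouth=plane(c,[[xm,r1]],.069)[0]; bot=plane(c,[[xm,r0]],.03)[0];print("mouth",mouth,"bottom~",bot,np.linalg.norm(mouth-bot))
c,im=L(2);H,S,V=hsv(im)
o=big((H>4)&(H<15)&(S>150)); u=uvs(o); r0,r1=u[:,1].min(),u[:,1].max();print(r0,r1)
p,d=line(medial(o,c,.06,range(r0+8,r1-6)));print("peg",p,d,np.degrees(np.arctan2(-d[0],d[1])),"tip",plane(c,[[u[:,0].mean(),r0]],.06)[0])
w=(V>150)&(S<50); w[:,:270]=0;w[:,380:]=0; w=big(w); u=uvs(w);r0,r1=u[:,1].min(),u[:,1].max();print(r0,r1)
p,d=line(medial(w,c,.012,range(r0+5,r0+130)));print("foot",p,d,np.degrees(np.arctan2(-d[0],d[1])),"end",plane(c,[[u[:,0].mean(),r0]],.012)[0])
E
```

```text
rows 130 230 cols 302 350
beaker axis [ 0.4399 -0.3199] [-0.3196  0.9476] 18.637398
mouth [ 0.4208 -0.2617  0.069 ] bottom~ [ 0.4515 -0.3561  0.03  ] 0.10667062854550356
177 228
peg [0.6324 0.0164] [0.0627 0.998 ] -3.5973763 tip [ 0.6303 -0.0168  0.06  ]
57 222
foot [ 0.6263 -0.0809] [0.0627 0.998 ] -3.5974443 end [ 0.6215 -0.1556  0.012 ]
```

```bash
cat >> h.py <<'E'
TILT=20
def tilted(yaw,t=TILT):
    """tool y across at yaw; tool x forward (yaw+90); tool z down, leaning forward by t"""
    a,t=np.radians([yaw,t]); y=np.array([np.cos(a),np.sin(a),0]); f=np.array([-np.sin(a),np.cos(a),0])
    z=np.sin(t)*f+np.array([0,0,-np.cos(t)]); return np.c_[np.cross(y,z),y,z]
def tcp(g,R): return np.asarray(g)+arm.grip_depth*R[:,2]
SY=-3.597; F=np.array([-np.sin(np.radians(SY)),np.cos(np.radians(SY)),0]); HINGE=np.array([.6351,.060,.06])
OFF=.012; ZUP=np.array([0,0,.004])
E
python3 - <<'E'
from h import *
a=18.64; R=tilted(a); f=np.array([-np.sin(np.radians(a)),np.cos(np.radians(a)),0])
g=np.array([.4365,-.309,.044])-OFF*f+ZUP; p=tcp(g,R)
Q=tilted(SY)
for q in(p-.12*R[:,2],p):print(arm.solve_ik(q,R))
for s in(-.17,-.05):print(arm.solve_ik(tcp(HINGE+F*(s-OFF-.023),Q),Q))
arm.move_to(p-.12*R[:,2],R); arm.move_l(p,R,feed=.1); print(arm.current_force())
arm.grip(.04); print(arm.current_width(),arm.current_grasp_force(),arm.current_force())
arm.move_l(p+[0,0,.14],R,feed=.12); print(arm.current_width(),arm.current_force(),arm.current_t())
# above the cradle, high
arm.move_to(tcp(HINGE+F*(-.16-OFF)+[0,0,.09],Q),Q)
c,im=snap("wrist","w3"); np.save("c3.npy",c,allow_pickle=True); snap("side","s3"); print(arm.current_ee_pos(),arm.current_t())
E
```

```text
[-48.7035  37.5631  74.7805   7.5869  86.2557 -69.0811]
[-47.2827  43.1996  84.8893   8.5128  70.4935 -70.0838]
[-27.9253  43.7917  80.4313  20.0003  65.6699 -34.2218]
[-17.9285  42.0541  85.0692  22.4915  60.0243 -26.8976]
[-0.3197 -0.3127 -0.2699]
0.04848466674569711 29.98277524311561 [-7.1811 -3.3353  3.717 ]
0.04844227863339078 [-0.1795  0.2421 -0.1996] 10.5917
[ 0.6244 -0.1065  0.1324] 11.775
```

View pics/w3.png

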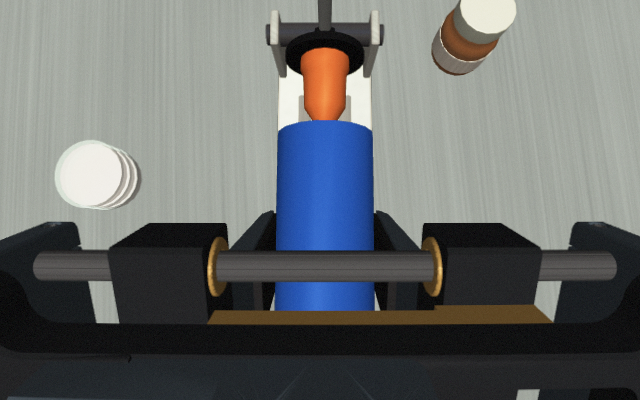

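Both the beaker (mouth edge about row 121) and the peg (column ~325, rows 48–120) are visible, and they look well lined up. Next I'll measure the offset.

Run:
```python
from h import *
c=np.load("c3.npy",allow_pickle=True).item();im=cv2.imread("pics/w3.png")[:,:,::-1].copy();H,S,V=hsv(im)
b=big((H>100)&(H<130)&(S>120)); o=big((H>4)&(H<15)&(S>150)&(np.arange(400)[:,None]<130))
R=arm.current_tool_rot(); T=arm.current_ee_pos(); lat=np.array([np.cos(np.radians(SY)),np.sin(np.radians(SY)),0])
for n,m,z,rows in(("beaker",b,.146,range(130,205)),("peg",o,.06,range(56,114))):
    P=medial(m,c,z,rows); p,d=line(P); print(n,p,d,"yaw",np.degrees(np.arctan2(-d[0],d[1])),"lat vs tool",((np.r_[p,z]-T)@lat), "hinge", (HINGE-T)@lat)
y0=np.nonzero(b[:,325])[0][0]; print("mouth top",y0,plane(c,[[325,y0]],.146+.025), "expect", HINGE+F*(-.16+.05))
```

```text
beaker [ 0.6274 -0.066 ] [0.0621 0.9981] yaw -3.5607934 lat vs tool 0.00043631499328415646 hinge 0.00022083560945929115
peg [0.6326 0.0207] [0.074  0.9973] yaw -4.2416744 lat vs tool 0.00017865087381005798 hinge 0.00022083560945929115
mouth top 121 [[ 0.6286 -0.0508  0.171 ]] expect [ 0.6282 -0.0498  0.06  ]
```

View pics/s3.png

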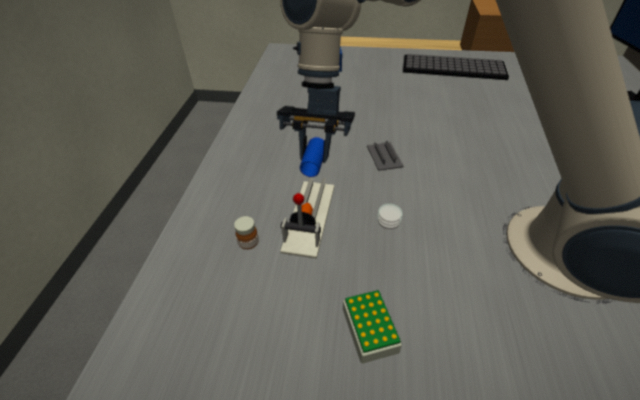

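Lateral alignment is within half a millimetre. I'll lower it to the cradle and insert it while watching the force.

Run:
```python
from h import *
Q=tilted(SY); P=lambda s,dz=.001: tcp(HINGE+F*(s-OFF)+ZUP+[0,0,dz],Q)
arm.move_l(P(-.16,.015),Q,feed=.1); arm.move_l(P(-.16),Q,feed=.04); f0=arm.current_force(); print("low",f0)
arm.move_l(P(-.12),Q,feed=.06); print(arm.current_force())
s=-.12
while s<-.070:
    s+=.003 if s<-.08 else .001
    arm.move_l(P(s),Q,feed=.03); f=arm.current_force(); 
    if np.abs(f-f0).max()>2: print(round(s,4),f)
    if abs((f-f0)@F)>12: break
print("stop",s,arm.current_force(),arm.current_width(),arm.current_t())
c,im=snap("wrist","w4"); cv2.imwrite("pics/w4.png",im[:300,150:500,::-1])
```

```text
low [-0.0686 -0.3167 -0.5603]
[ 0.4684  0.6302 -0.2167]
-0.072 [-1.4764 -7.1272  0.3233]
-0.071 [ -5.11   -15.1539   1.6962]
stop -0.07099999999999995 [ -5.11   -15.1539   1.6962] 0.04847009400109325 19.2
```

View pics/w4.png

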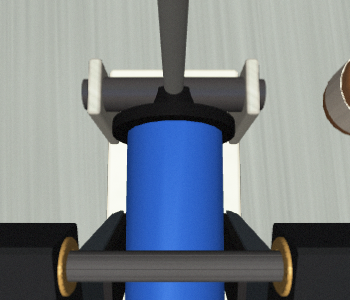

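The rim is seated against the black flange. I'll release, back off and check.

Run:
```python
from h import *
Q=tilted(SY); arm.grip(.075); print(arm.current_width(),arm.current_force())
p=arm.current_ee_pos(); arm.move_l(p-.15*Q[:,2],Q,feed=.12)
c,im=snap("wrist","w5"); np.save("c5.npy",c,allow_pickle=True)
H,S,V=hsv(im); b=big((H>100)&(H<130)&(S>120)); u=uvs(b); r0,r1=u[:,1].min(),u[:,1].max()
p,d=line(medial(b,c,.06,range(r0+10,r1-15))); print(p,np.degrees(np.arctan2(-d[0],d[1])),"rows",r0,r1)
x=int(u[:,0].mean()); y0=np.nonzero(b[:,x])[0][0]; m=plane(c,[[x,y0]],.085)[0]; print("mouth s",(m-HINGE)@F)
cs,si=snap("side","s5"); h,s,v=hsv(si); m=np.zeros(h.shape,bool); m[180:220,280:320]=1
d=uvs(big(m&((h<4)|(h>174))&(s>150)&(v>60))).mean(0); print("knob px",d)
K=HINGE+F*0+[0,0,.095]; print(proj(cs,K))
ct,ti=snap("top","t5"); h,s,v=hsv(ti); m=np.zeros(h.shape,bool); m[150:190,290:330]=1; e=m&((h<4)|(h>174))&(s>150)&(v>60)
if e.sum()>5: print("tri",tri((ct,uvs(big(e)).mean(0)),(cs,d)))
cv2.imwrite("pics/w5v.png",np.hstack([im[:400,150:500],cv2.resize(si[130:270,220:360],(400,400))])[:,:,::-1]); print(arm.current_t())
```

```text
0.07532613310750216 [-0.3394  0.5612  1.1123]
[ 0.631  -0.0012] -3.1148436 rows 119 232
mouth s -0.022391401745176613
knob px [297.8272 198.1852]
[[297.9598 198.2474]]
tri [0.6349 0.0603 0.1555]
21.3917
```

View pics/w5v.png

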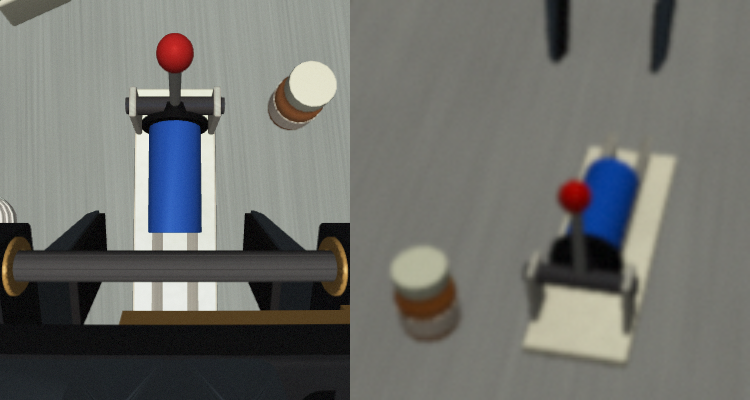

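The beaker stays home (mouth at s = -22.4 mm against a nominal -23). Next I'll grip the knob across the hinge axis and swing it through its arc.

Run:
```python
from h import *
R=tilted(SY,0)
def K(t): t=np.radians(t); return tcp(HINGE+.095*(np.sin(t)*F+np.array([0,0,np.cos(t)])),R)
qs=[arm.solve_ik(K(t),R) is not None for t in(0,45,92)]; print(qs)
arm.move_to(K(0)+[0,0,.09],R); arm.grip(.055); arm.move_l(K(0),R,feed=.1); print(arm.current_force())
arm.grip(.015); print(arm.current_width(),arm.current_grasp_force(),arm.current_force(),arm.current_t())
for t in list(range(4,88,4))+[88,89,90,91,92]:
    arm.move_l(K(t),R,feed=.06); f=arm.current_force()
    if t%12==0 or t>86: print(t,f,arm.current_width())
    if np.linalg.norm(f)>25: print("stop",t,f); break
print(arm.current_t()); c,im=snap("side","s6"); cv2.imwrite("pics/s6.png",cv2.resize(im[80:300,190:410],(550,550))[:,:,::-1])
```

```text
[True, True, True]
[ 0.2816 -0.2753 -0.0236]
0.024355879926787165 30.00091016292572 [-4.6518  0.1856  4.2997] 24.1917
12 [-5.5416  1.7733  4.0869] 0.02477516631415541
24 [-5.5193  1.9111  2.5797] 0.024256977894032566
36 [-4.3755  3.0091  4.2451] 0.023933854603014407
48 [-4.7298  3.9815  3.7804] 0.02420424945092103
60 [-4.7439  5.599   2.2695] 0.024294535549936037
72 [-5.4581  6.2018  1.6244] 0.02438962589142084
84 [-4.0119  6.0419  0.502 ] 0.024269963501889417
88 [-3.8792  6.724  -0.1305] 0.02390706169737897
89 [-4.477   8.661  -1.5659] 0.02401723584094818
90 [-4.0534  7.267  -0.2276] 0.0243623559731356
91 [-4.288  7.334 -1.843] 0.024316011553630303
92 [-3.9509  7.8719 -0.142 ] 0.02383301597183704
30.875
```

View pics/s6.png

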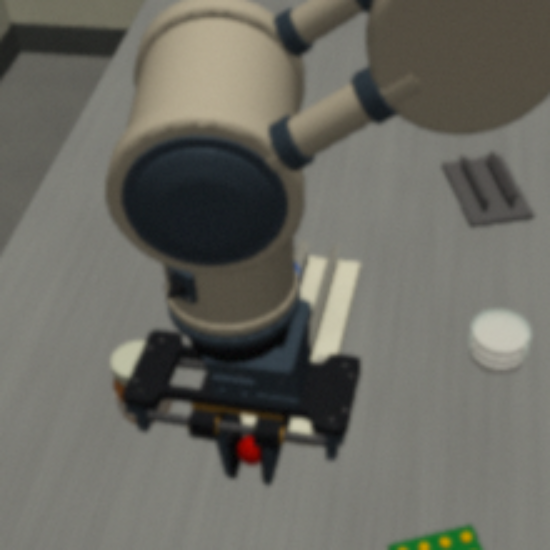

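Run:
```python
from h import *
R=tilted(SY,0)
p=K=arm.current_ee_pos(); print((p-arm.grip_depth*R[:,2]-HINGE))
for i in range(8):
    K=K-[0,0,.0015]; arm.move_l(K,R,feed=.03); f=arm.current_force(); print(i,f,arm.current_ee_pos()[2])
    if f[2]>15: break
arm.grip(.05); print(arm.current_force())
arm.move_l(arm.current_ee_pos()+[0,0,.12],R,feed=.12); arm.move_l(arm.current_ee_pos()+.06*F+[0,0,.1],R,feed=.15)
q=arm.current_joint_positions(); q=np.array(q); q[0]+=40; arm.move_joints(q)
ct,ti=snap("top","t7"); cs,si=snap("side","s7"); 
cv2.imwrite("pics/v7.png",np.hstack([cv2.resize(si[130:270,220:360],(400,400)),cv2.resize(ti[100:240,240:380],(400,400))])[:,:,::-1])
def red(i,box):
    h,s,v=hsv(i); m=np.zeros(h.shape,bool); x0,x1,y0,y1=box; m[y0:y1,x0:x1]=True
    return uvs(big(m&((h<4)|(h>174))&(s>150)&(v>60))).mean(0)
try: k=tri((ct,red(ti,(240,325,140,200))),(cs,red(si,(240,330,190,290)))); print("knob",k,k-HINGE,(k-HINGE)@F)
except Exception as e: print(e)
print(arm.current_t())
```

```text
[ 0.0057  0.0953 -0.0036]
0 [-5.6751  2.7735  6.9778] 0.036375305578055024
1 [-9.2529  0.5467 20.7796] 0.03570843790164091
[ 0.0219  0.1427 -0.0445]
knob [0.6404 0.1564 0.0626] [0.0053 0.0964 0.0026] 0.09651849533809413
35.8833
```

View pics/v7.png

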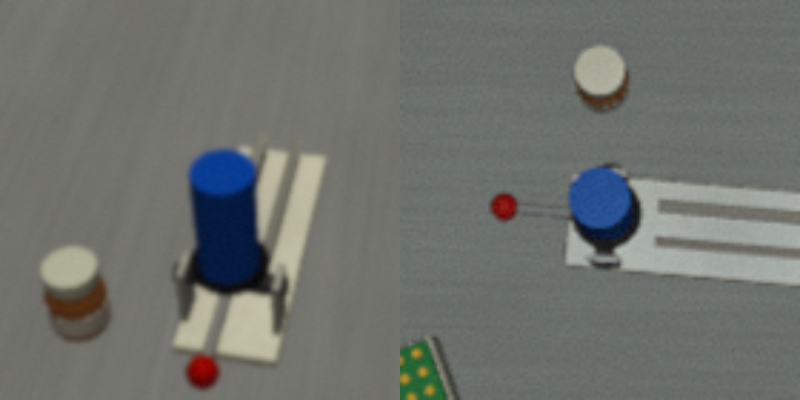

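The beaker is upside down on the upright peg. To confirm the end stop, I'll press down on the knob with closed fingers.

Run:
```python
from h import *
R=tilted(SY,0); k=HINGE+.095*F
q=np.array(arm.current_joint_positions()); q[0]-=40; arm.move_joints(q)
arm.grip(0.0); arm.move_l(k+[0,0,.12],R,feed=.2); arm.move_l(k+[0,0,.02],R,feed=.1); f0=arm.current_force()[2]
z=.018
while z>.006:
    arm.move_l(k+[0,0,z],R,feed=.03); f=arm.current_force()[2]-f0
    if f>.5: print(round(z,4),f,arm.current_ee_pos()[2])
    if f>18: break
    z-=.001
arm.move_l(k+[0,0,.2]+.05*F,R,feed=.2); q=np.array(arm.current_joint_positions()); q[0]+=40; arm.move_joints(q)
cs,si=snap("side","s8"); ct,ti=snap("top","t8")
print(np.abs(cv2.imread("pics/s7.png")[100:300,200:400].astype(int)-si[100:300,200:400,::-1]).mean(), arm.current_t())
i0=cv2.imread("pics/top0.png")
d=np.abs(i0.astype(int)-ti[:,:,::-1]).max(2); print("bystanders",d[110:145,295:330].mean(),d[240:275,330:365].mean(),d[215:262,205:265].mean())
b=big((lambda H,S,V:(H>100)&(H<130)&(S>120))(*hsv(si))&(np.arange(640)>200)&(np.arange(640)<400)&(np.arange(400)[:,None]>100)); u=uvs(b);print(u.min(0),u.max(0),proj(cs,np.array([HINGE+[0,0,.123],HINGE+[0,0,.023]])))
```

```text
0.013 1.3206140296579039 0.07305273341054436
0.012 10.722115317932179 0.07262283826261502
0.011 18.704168921985318 0.07229301627459828
1.190375 45.1167
bystanders 4.012244897959183 3.8016326530612243 4.461347517730497
[286 182] [311 230] [[297.2224 188.8426]
 [299.6985 220.4349]]
```

```bash
python3 -c "
from rig import arm
print(arm.sign_off())"
```

```text
the job is handed in; nothing more can be done
None
```

The beaker stands upside down, fully home on the upright peg; the peg was raised by its lever alone, the bystanders have not moved, and I handed the job in at about 45 s.

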